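Feed one brass blank and nudge it into the ring

ROBOT

A 6-joint arm with a two-finger parallel gripper is mounted at the origin on a cart in front of the work surface, level with it; the furniture and walls round the work are solid. World frame = base frame: x ahead of the robot, y to its left, z up, the work surface at z = 0. Lengths are in mm, angles in rad, forces in N, time in s.
With the tool pointing down it reaches from about 400 to 925 mm from the base axis. Payload 12.5 kg.
Tool frame: the origin (TCP) lies on the mounting face of the last link; the fingertips stand 190 mm ahead of it and the grasp point (between the pads) lies 171 mm ahead of it; z points along the fingers, y is the line along which they close (so a half turn about z gives the same grasp; the last joint's range is limited). The gripper opens to 95 mm and grips with 3 to 60 N. Pads are 20 mm wide; open, the fingers measure 119 mm over their backs; the gripper's body (75 mm by 180 mm) begins 59 mm behind the grasp point.
Start: joints at [1.239, 0.491, 1.559, -0, 1.092, -0.106], TCP at [139.904, 609.14, 404.761] pointing down, gripper open.
Joint ranges: [-3.1, 3.1], [-0.84, 2.19], [0.05, 2.79], [-1.13, 4.28], [0.06, 2.93], [-2.69, 2.69]. Speed limits (rad/s): [2.22, 2.22, 2.79, 3.14, 3.14, 3.14].

INTERFACE

Orientations are given as [roll, pitch, yaw] about the fixed x, y, z axes, in that order (R = Rz(yaw) Ry(pitch) Rx(roll)).
In Python, from cell import env gives the robot as it stands.
- The arm moves only by the tool carry_out, never from a script. Its argument "series" is a list of rows, each a list of 5 numbers: the shift along the tool's x, y, z in m, then the turn about the tool's z in degrees, then the opening, from 0 (shut) to 1 (fully open). A call has 1 to 20 rows; each row is the pose to reach, as a shift and turn from the pose commanded when the call began, along the tool's axes at that moment; what a row does not reach only later rows make up. A row lasts 1/8 s, in which the tool goes at most 62.5 mm and 10.7 degrees, less where a joint would pass 70% of its speed; a pose out of reach is approached as far as the arm can. A call with a gripper value outside its range is refused whole. The fingers move at their own pace and stop on an object; the grip force is fixed at half the most. Time passes only in rows, so rows that repeat a pose let the fingers close. It gives the time, the measured TCP pose, the force, the opening and the grip force at its end, in the units of the state.
- env.state(): the state, without advancing time (a new reading comes with each control period).
- env.read_camera(name): name is "side" or "top" or "wrist"; returns (picture, depth): 400x640x3 uint8, red, green, blue; 400x640 float32, mm along the optical axis (not along the pixel's ray), 0 where there is no reading.
- env.get_calibration(name): a dict with "intrinsics" (3x3 intrinsics, pixels), "cam_to_world" (4x4, takes a point from camera to world coordinates); the wrist camera has in their place "T_tool_cam" (4x4, takes a point from camera to tool coordinates, whose origin is the TCP and whose axes are the flange's). Camera axes: x right, y up, looking along -z (the intrinsics and any distortion apply to the point x, -y, -z); pixel columns grow to the right and rows downward; lengths in mm; the calibration is good to about 2 mm. A picture is of the moment at which its call begins: read the wrist's pose just before it. get_calibration takes no time and is no camera call.
- env.job_done(): hands the job in; it is judged then, once.
The state is a dict: "t": time; "joints": joint angles; "qvel": joint speeds; "tau": joint torques, N m; "eef_pos": TCP position; "tcp_rot": TCP orientation; "ft_force": force on the tool from outside, world axes, zero at the start; "moment": the same for the moment, N m; "opening": opening from 0.0 (shut) to 1.0 (fully open); "grip_force": force on a finger pad.
Only numpy, scipy, OpenCV 4.12 (cv2) and the standard library are available. Lean on these libraries where they do the work, as an engineer would, in place of code of your own. Each camera call takes 0.05 s, during which the arm holds its last target. There are 200 camera calls.

TASK

Slowly press the black plunger of the blank feeder fully down once and let it spring back up, so that exactly one brass blank comes out onto the deck. Then push that blank flat along the deck with the fingertips until it lies wholly inside the dark ring mark, without grasping or lifting it, and move clear. Leave the other blanks in the magazine, and do not disturb the bead jar, the loupe or the pliers.

Things in the scene. Friction and masses are not known exactly. Their poses are not given: they have to be found in the camera images.
- feeder: blank feeder, fixed to the table: a flat grey deck without rims, its top 12 mm above the table, 144 mm deep (feeder x -0.120 to +0.024), 356 mm wide (feeder y -0.178 to +0.178). Origin on the table, right under the stack of blanks; x points away from the deck's free front part, z up. Round the origin stands the steel magazine, 45 mm square, to 46 mm above the deck, open at the top.
- exit (a point): foot of the magazine's front (feeder -x) face, at deck height, where the exit slot 11 mm high is; feeder x = -0.0225. The lowest blank comes out here along -x while the plunger goes down, 2.5 mm per mm. After a full press its centre stays about 28 mm in front of this point; a quick press may send it some mm farther.
- housing_top (a point): centre of the top of the aluminium housing behind the magazine, 62 mm above the deck; the housing is 70 mm (feeder x 0.022 to 0.092) by 62 mm; the plunger stands on it
- plunger_top (a point): centre of the flat top of the plunger's black round cap, 32 mm across and 10 mm thick; 112 mm above the table at rest (100 mm above the deck), at feeder x = 0.055, y = 0. It moves straight down.
- plunger (a joint): travel of the plunger in m: 0 up (rest), 0.020 fully down at its stop. A spring pushes it back up: 5 N at the top, 9 N at the bottom, plus up to 3 N of friction and drag. Press at 0.1 m/s or slower: a stab shoots the blank off the deck.
- blank_0: the lowest of four equal brass blanks stacked in the magazine, the one that the press feeds out: a disc 34 mm across, 8 mm thick, about 30 g. Origin at the centre of its underside; z is its axis. Friction on the deck is plain (about 0.5 to 1).
- blank_1: second blank from below, like blank_0; stays in the magazine and drops to the bottom after the press
- blank_2: third blank from below, like blank_0; stays in the magazine
- blank_3: top blank, like blank_0; stays in the magazine
- ring_mark: thin dark ring painted on the deck, no height, inside diameter 80 mm, outside 86 mm; origin at its centre on the deck top. It lies to the left or to the right in front of the magazine, 110 to 130 mm sideways from the exit line; the bead jar stands on the opposite side.
- bead_jar: screw jar of beads with a black cap, 44 mm across, 48 mm tall, loose on the deck on the side away from the ring; origin at the centre of its underside. Bystander.
- loupe: folding loupe, 42x75x15 mm, lying on the table to the left of the deck; bystander
- pliers: blue flat pliers, 130x38x11 mm, lying on the table to the right of the deck; bystander

How it is judged (in metres and radians):
On the way, in this order (a step that is already met when the one before it is completed fails the run):
1. the plunger is pressed fully down (18 of its 20 mm or more) (value of joint plunger above 0.018 m), for 0.05 s.
2. the plunger is back up and one blank lies on the deck in front of the magazine (value of joint plunger below 0.003 m and x of blank_0 in the frame of feeder below -0.038 m), for 0.1 s.
At the end, for the whole second after the job is handed in: The fed blank lies flat and at rest on the deck, wholly inside the ring (its centre within 23.5 mm of the ring's centre); the plunger is up (within 3 mm); the other three blanks are in the magazine (within 8 mm of its axis) (horizontal distance between blank_0 and ring_mark below 0.0235 m and angle between blank_0's own z axis and vertical below 0.1 rad and height (world z) of blank_0 between 0.009 and 0.016 m and linear speed of blank_0 below 0.01 m/s and value of joint plunger below 0.003 m and horizontal distance between each of blank_1, blank_2, blank_3 and feeder below 0.008 m); the robot touches nothing.
It fails at once if the plunger is stabbed down (over 0.25 m/s) (velocity of joint plunger above 0.25 m/s).
It fails at once if the fed blank is lifted 10 mm off the deck or tipped by more than 0.5 rad (height (world z) of blank_0 above 0.022 m or angle between blank_0's own z axis and vertical above 0.5 rad).
It fails at once if another blank leaves the magazine (horizontal distance between any of blank_1, blank_2, blank_3 and feeder above 0.015 m or height (world z) of blank_3 above 0.046 m).
It fails at once if the bead jar, the loupe or the pliers are moved by more than 15 mm (distance of any of bead_jar, loupe, pliers from where it was at the start of the episode above 0.015 m).
It also fails if it takes over 48 s, if anything falls off the work surface, if the arm or the gripper's body presses on something with over 40 N, if the wrist force passes 120 N, or if a joint passes its speed limit or range.

## Working session

There is one attempt and no reset: what is moved stays moved. The work goes in short steps, Python scripts to look and compute and a tool call to move; the robot and the scene stay as the last step left them, time stands still between calls to the robot, and variables do not carry over. Pictures are saved under pics/ and viewed, at most 10 in all, crops included, and the job is handed in when it is done.

Besides the shell and the picture viewer there is one more tool, called after "Request:" as a command line: name --pt "numbers of a row" for each row, then --argument value for the rest. carry_out: Moves the arm, as the interface text tells. Its arguments: {"type":"object","properties":{"series":{"type":"array","items":{"type":"array","items":{"type":"number"}}}},"required":["series"]}

```bash
mkdir -p pics; cat > h.py <<'E'
import numpy as np, cv2
from cell import env
def world(name,u,v,d=None,z=None):
    """pixel -> world mm, by depth d or by plane height z"""
    c=env.get_calibration(name);K=np.array(c["intrinsics"]);T=np.array(c["cam_to_world"])
    r=np.array([(u-K[0,2])/K[0,0],-(v-K[1,2])/K[1,1],-1.])
    if d is None:
        w=T[:3,:3]@r; d=(z-T[2,3])/w[2]
    return T[:3,:3]@(r*d)+T[:3,3]
def snap(name,tag):
    p,d=env.read_camera(name); cv2.imwrite(f"pics/{tag}.png",p[:,:,::-1]); np.save(f"pics/{tag}.npy",d); return p,d
E
python3 - <<'E'
from h import *
s=env.state();print(s)
snap("top","top0");snap("side","side0")
for n in("top","side"):print(env.get_calibration(n))
E
```

```text
{'t': 0.0, 'joints': array([ 1.23941184e+00,  4.91567668e-01,  1.55947611e+00, -1.36445827e-05,
        1.09171822e+00, -1.05602481e-01]), 'qvel': array([-2.09247530e-04,  1.54694340e-04, -1.94978481e-03, -4.53918791e-04,
        1.55654071e-03, -9.55260510e-05]), 'tau': array([-1.03343998e-03, -6.12629914e+01, -2.58183807e+01,  6.92420569e-02,
        4.81976126e-02, -1.18487928e-04]), 'eef_pos': array([139.88474121, 609.10248787, 404.1474091 ]), 'tcp_rot': array([-3.14042855e+00, -1.11222505e-04,  2.91581688e+00]), 'ft_force': array([-0.58175206, -0.31384756,  0.33322192]), 'moment': array([-0.00981288,  0.00562726, -0.02876677]), 'grip_force': 0.0, 'opening': 1.0019662111041534}
{'intrinsics': array([[490.12801367,   0.        , 316.08164988],
       [  0.        , 490.12801367, 197.38044648],
       [  0.        ,   0.        ,   1.        ]]), 'cam_to_world': array([[-6.12774842e-03,  9.99405050e-01, -3.39410912e-02,
         4.85321474e+02],
       [-9.99975747e-01, -6.23653804e-03, -3.10030731e-03,
         2.81105998e+00],
       [-3.31013768e-03,  3.39212702e-02,  9.99419026e-01,
         1.43786677e+03],
       [ 0.00000000e+00,  0.00000000e+00,  0.00000000e+00,
         1.00000000e+00]])}
{'intrinsics': array([[516.95047581,   0.        , 316.85216734],
       [  0.        , 516.95047581, 197.12841946],
       [  0.        ,   0.        ,   1.        ]]), 'cam_to_world': array([[-2.49835719e-02,  8.14555939e-01, -5.79546756e-01,
        -4.33290798e+02],
       [-9.99675316e-01, -2.32609984e-02,  1.04013623e-02,
         3.05899643e+01],
       [-5.00834475e-03,  5.79618450e-01,  8.14872609e-01,
         1.47115444e+03],
       [ 0.00000000e+00,  0.00000000e+00,  0.00000000e+00,
         1.00000000e+00]])}
```

View pics/top0.png

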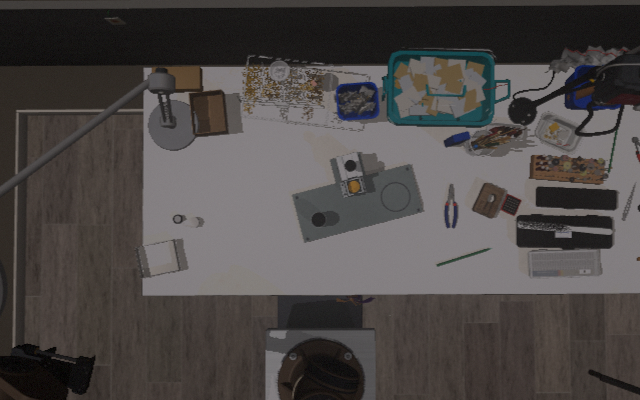

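View pics/side0.png

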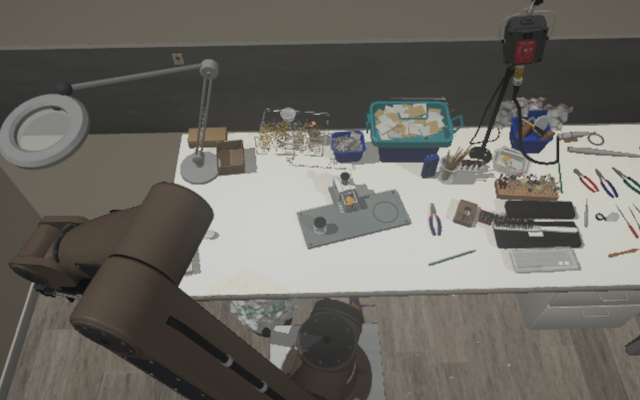

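The top view shows the deck (corners about 292,195 / 411,166 / 424,212 / 306,241), the ring on the right at (396,197), the jar at (319,219), the magazine at (353,186) and the plunger at (350,165). The side view agrees. I'll enlarge the top view.

```bash
python3 - <<'E'
import cv2
p=cv2.imread("pics/top0.png")[145:250,285:430]
cv2.imwrite("pics/top0c.png",cv2.resize(p,None,fx=5.5,fy=5.5,interpolation=cv2.INTER_CUBIC))
E
```

```text
(no output)
```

View pics/top0c.png

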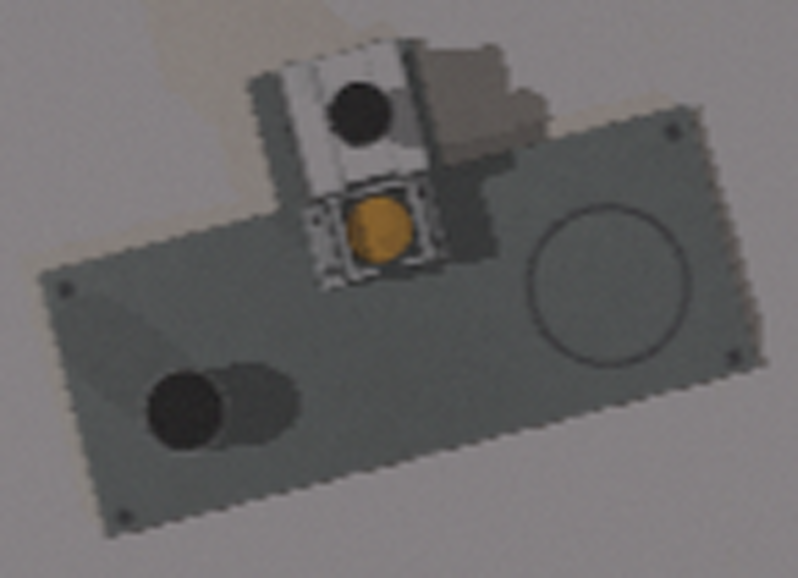

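```bash
python3 - <<'E'
from h import *
P={"TL":(40,272,12),"TR":(697,103,12),"BR":(765,362,12),"BL":(108,537,12),"plunger":(360,114,112),"blank3":(380,230,44),"ring":(609,286,12),"jar":(185,410,60)}
D=np.load("pics/top0.npy");W={}
for k,(c,r,z) in P.items():
    u=285+(c+.5)/5.5-.5; v=145+(r+.5)/5.5-.5
    W[k]=world("top",u,v,z=z); dz=world("top",u,v,d=D[round(v),round(u)])
    print(k,W[k].round(1),"depth:",dz.round(1))
f=W["TL"]+W["BL"]-W["TR"]-W["BR"]; yaw=np.arctan2(f[1],f[0])-np.pi/2
e=np.array([np.cos(yaw),np.sin(yaw)]);n=np.array([-e[1],e[0]])
ctr=(W["TL"]+W["TR"]+W["BR"]+W["BL"])[:2]/4
O=ctr+.048*1000*e
print("yaw",yaw,"widths",np.linalg.norm(f)/2,np.linalg.norm(W["TL"]-W["BL"]),"O by deck",O, "O by plunger",W["plunger"][:2]-55*e)
R=W["ring"][:2]-O;print("in feeder ring",R@e,R@n)
J=W["jar"][:2]-O;print("jar",J@e,J@n); Q=W["plunger"][:2]-O;print("pl",Q@e,Q@n);Q=W["blank3"][:2]-O;print("b3",Q@e,Q@n)
print(env.get_calibration("wrist"))
E
```

```text
TL [543.9  77.7  12. ] depth: [544.5  78.5  -2.9]
TR [ 631.4 -271.1   12. ] depth: [ 632.4 -272.9    2.5]
BR [ 493.9 -305.2   12. ] depth: [ 494.  -307.     3.7]
BL [403.7  42.4  12. ] depth: [402.9  42.8  -2.5]
plunger [616.8 -85.7 112. ] depth: [616.4 -85.4 116.1]
blank3 [ 563.2 -100.1   44. ] depth: [ 563.2 -100.1   44.6]
ring [ 534.6 -223.3   12. ] depth: [ 534.5 -223.    13.8]
jar [470.9   1.4  60. ] depth: [471.    1.4  64.1]
yaw 0.24977204446962342 widths 359.36544348319865 144.5317403116803 O by deck [ 564.74510601 -102.17664952] O by plunger [563.48591606 -99.31665874]
in feeder ring -59.14763837847008 -109.92669606928833
jar -65.28380122229504 123.58250076708109
pl 54.486825576517866 3.082492276082574
b3 -0.9426947331061746 2.381775352769743
{'intrinsics': array([[281.47562553,   0.        , 319.94781244],
       [  0.        , 281.47562553, 199.80698939],
       [  0.        ,   0.        ,   1.        ]]), 'T_tool_cam': array([[-3.34972223e-04,  9.65331688e-01,  2.61026091e-01,
         7.27355986e+01],
       [ 9.99999791e-01,  4.67521448e-04, -4.45706846e-04,
         2.43959265e-01],
       [-5.52290238e-04,  2.61025887e-01, -9.65331643e-01,
         2.07173202e+01],
       [ 0.00000000e+00,  0.00000000e+00,  0.00000000e+00,
         1.00000000e+00]])}
```

Request:
carry_out --pt "-0.31 -0.285 0.03 30 0" --pt "-0.31 -0.285 0.03 30 0" --pt "-0.31 -0.285 0.03 30 0" --pt "-0.31 -0.285 0.03 30 0" --pt "-0.31 -0.285 0.03 30 0" --pt "-0.31 -0.285 0.03 30 0" --pt "-0.31 -0.285 0.03 30 0" --pt "-0.62 -0.571 0.044 63 0" --pt "-0.62 -0.571 0.044 63 0" --pt "-0.62 -0.571 0.044 63 0" --pt "-0.62 -0.571 0.044 63 0" --pt "-0.62 -0.571 0.044 63 0" --pt "-0.62 -0.571 0.044 63 0" --pt "-0.62 -0.571 0.044 63 0" --pt "-0.62 -0.571 0.044 63 0" --pt "-0.62 -0.571 0.044 63 0" --pt "-0.62 -0.571 0.044 63 0"

```text
t: 2.22
eef_pos: [615.9, -85.1, 360.9]
tcp_rot: [-3.141, -0.0, 1.817]
ft_force: [0.1, 0.6, -0.0]
opening: 0.003
grip_force: 0.0
```

```bash
python3 - <<'E'
from h import *
s=env.state();print(s["eef_pos"],s["tcp_rot"]);np.save("pics/w0pose.npy",np.r_[s["eef_pos"],s["tcp_rot"]])
snap("wrist","w0")
E
```

```text
[615.88341537 -85.11270179 360.86481073] [-3.14143055e+00 -2.81948467e-04  1.81736113e+00]
```

View pics/w0.png

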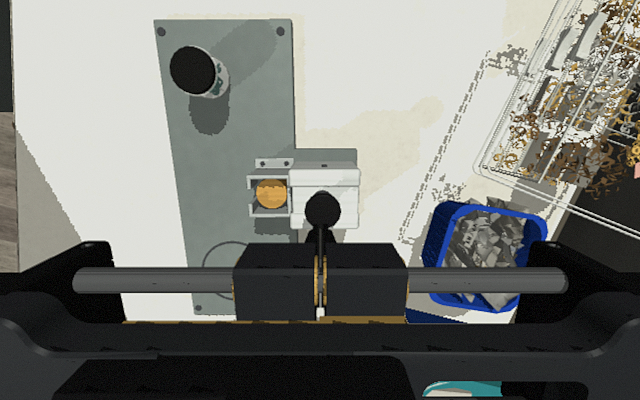

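The wrist view shows the cap at about (322,209), just ahead of the closed fingers, and the top blank at (271,193). I'll check both against the top-camera results.

```bash
cat >> h.py <<'E'
from scipy.spatial.transform import Rotation as Ro
def wristw(u,v,z,pose):
    c=env.get_calibration("wrist");K=np.array(c["intrinsics"]);T=np.eye(4)
    T[:3,:3]=Ro.from_euler("xyz",pose[3:]).as_matrix();T[:3,3]=pose[:3];T=T@np.array(c["T_tool_cam"])
    w=T[:3,:3]@np.array([(u-K[0,2])/K[0,0],-(v-K[1,2])/K[1,1],-1.])
    return T[:3,3]+w*(z-T[2,3])/w[2]
E
python3 - <<'E'
from h import *
p=np.load("pics/w0pose.npy")
for n,u,v,z in[("cap",322,209,112),("b3",271,193,44),("jar",192,70,60),("tl",154,20,12),("tr",291,20,12)]:print(n,wristw(u,v,z,p).round(1))
E
```

```text
cap [617.3 -80.9 112. ]
b3 [564.9 -96.8  44. ]
jar [473.2   3.8  60. ]
tl [407.7  44.7  12. ]
tr [544.5  79.1  12. ]
```

Request:
carry_out --pt "0.001 0.001 0.025 0 0" --pt "0.001 0.001 0.045 0 0" --pt "0.001 0.001 0.052 0 0" --pt "0.001 0.001 0.055 0 0" --pt "0.001 0.001 0.058 0 0" --pt "0.001 0.001 0.061 0 0" --pt "0.001 0.001 0.064 0 0" --pt "0.001 0.001 0.067 0 0" --pt "0.001 0.001 0.07 0 0" --pt "0.001 0.001 0.073 0 0" --pt "0.001 0.001 0.076 0 0" --pt "0.001 0.001 0.078 0 0" --pt "0.001 0.001 0.078 0 0"

```text
t: 3.9
eef_pos: [617.1, -84.9, 283.8]
tcp_rot: [3.14, 0.0, 1.816]
ft_force: [-2.6, 1.5, 8.4]
opening: 0.003
grip_force: 4.1
```

Request:
carry_out --pt "0 0 0.001 0 0" --pt "0 0 0.002 0 0" --pt "0 0 0.002 0 0" --pt "0 0 0.002 0 0"

```text
t: 4.4
eef_pos: [617.1, -84.9, 282.4]
tcp_rot: [3.14, 0.001, 1.816]
ft_force: [-3.0, 1.2, 13.7]
opening: 0.005
grip_force: 6.4
```

Request:
carry_out --pt "0 0 0.001 0 0" --pt "0 0 0.001 0 0"

```text
t: 4.65
eef_pos: [617.0, -84.8, 282.3]
tcp_rot: [3.14, 0.001, 1.816]
ft_force: [-6.5, 3.5, 21.3]
opening: 0.001
grip_force: 10.8
```

Request:
carry_out --pt "0 0 -0.003 0 0" --pt "0 0 -0.007 0 0" --pt "0 0 -0.012 0 0" --pt "0 0 -0.017 0 0" --pt "0 0 -0.022 0 0" --pt "0 0 -0.028 0 0" --pt "0 0 -0.06 0 0" --pt "-0.03 -0.05 -0.07 0 0" --pt "-0.07 -0.106 -0.07 0 0" --pt "-0.07 -0.106 -0.07 0 0" --pt "-0.07 -0.106 -0.07 0 0"

```text
t: 6.02
eef_pos: [531.3, -178.9, 349.8]
tcp_rot: [3.141, -0.0, 1.815]
ft_force: [-0.1, 0.7, -0.0]
opening: 0.004
grip_force: 0.0
```

```bash
python3 - <<'E'
from h import *
s=env.state();print(s["eef_pos"],s["tcp_rot"]);np.save("pics/w1pose.npy",np.r_[s["eef_pos"],s["tcp_rot"]])
snap("wrist","w1")
E
```

```text
[ 531.26937141 -178.93676981  349.80375605] [ 3.14139740e+00 -5.62329292e-05  1.81501992e+00]
```

View pics/w1.png

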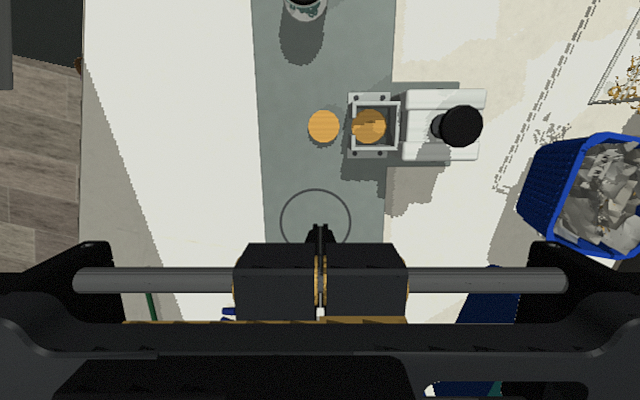

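The blank lies in front of the magazine at (323,126). The ring spans u 281–350 with its top edge at v≈189, so its centre is about (315.5,222).

```bash
python3 - <<'E'
from h import *
p=np.load("pics/w1pose.npy");R=Ro.from_euler("xyz",p[3:]).as_matrix()
for n,u,v,z in[("blank",323.3,125.5,20),("ring",315.5,222,12),("ringtop",315.5,188.5,12),("ringL",280.5,222,12),("ringR",350.5,222,12),("magfrontTop",349,125,58),("magFrontBottom",353,140,12)]:
    w=wristw(u,v,z,p);print(n,w.round(1),"tool-frame shift",(R.T@(w-p[:3]))[:2].round(1))
w=np.array([534.6,-223.3,0]);print("ring by top cam",(R.T@(w-p[:3]))[:2])
E
```

```text
blank [ 518.2 -108.4   20. ] tool-frame shift [71.6  4.3]
ring [ 536.5 -218.5   12. ] tool-frame shift [-39.7  -4.6]
ringtop [ 526.7 -178.8   12. ] tool-frame shift [ 1.2 -4.4]
ringL [ 496.  -228.6   12. ] tool-frame shift [-39.7 -46.3]
ringR [ 577.  -208.5   12. ] tool-frame shift [-39.7  37.1]
magfrontTop [ 540.8 -102.1   58. ] tool-frame shift [72.2 27.8]
magFrontBottom [ 553.9 -115.5   12. ] tool-frame shift [56.1 37.2]
ring by top cam [-43.87179362  -7.56366989]
```

Request:
carry_out --pt "0.06 0.002 0 0 0.16" --pt "0.112 0.002 0 0 0.16" --pt "0.112 0.002 0.04 0 0.16" --pt "0.112 0.002 0.08 0 0.16" --pt "0.112 0.002 0.115 0 0.16" --pt "0.112 0.002 0.135 0 0.16" --pt "0.112 0.002 0.142 0 0.16" --pt "0.112 0.002 0.144 0 0.16" --pt "0.112 0.002 0.144 0 0.16" --pt "0.112 0.002 0.144 0 0.16"

```text
t: 7.32
eef_pos: [506.1, -69.4, 206.4]
tcp_rot: [3.14, 0.001, 1.816]
ft_force: [-0.1, -0.1, -0.0]
opening: 0.157
grip_force: 0.0
```

Request:
carry_out --pt "-0.003 0 0.001 0 0.16" --pt "-0.007 0 0.001 0 0.16" --pt "-0.011 0 0.001 0 0.16" --pt "-0.015 -0.0005 0.001 0 0.16" --pt "-0.02 -0.001 0.001 0 0.16" --pt "-0.025 -0.001 0.001 0 0.16" --pt "-0.03 -0.0015 0.001 0 0.16" --pt "-0.035 -0.002 0.001 0 0.16" --pt "-0.04 -0.002 0.001 0 0.16" --pt "-0.045 -0.0025 0.001 0 0.16" --pt "-0.05 -0.003 0.001 0 0.16" --pt "-0.055 -0.003 0.001 0 0.16" --pt "-0.06 -0.0035 0.001 0 0.16" --pt "-0.065 -0.004 0.001 0 0.16" --pt "-0.07 -0.004 0.001 0 0.16" --pt "-0.075 -0.0045 0.001 0 0.16" --pt "-0.08 -0.005 0.001 0 0.16" --pt "-0.084 -0.005 0.001 0 0.16" --pt "-0.087 -0.0055 0.001 0 0.16" --pt "-0.088 -0.0055 0.001 0 0.16"

```text
t: 9.82
eef_pos: [522.0, -156.3, 204.7]
tcp_rot: [3.142, -0.0, 1.816]
ft_force: [-0.5, -0.4, 0.5]
opening: 0.161
grip_force: 0.1
```

```bash
python3 - <<'E'
from h import *
snap("side","s2");p,_=snap("top","t2")
q=cv2.imread("pics/s2.png")[160:260,290:430];r=p[145:245,290:430,::-1]
cv2.imwrite("pics/mix2.png",cv2.resize(np.hstack([q,r]),None,fx=2.8,fy=2.8,interpolation=cv2.INTER_CUBIC))
E
```

```text
(no output)
```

View pics/mix2.png

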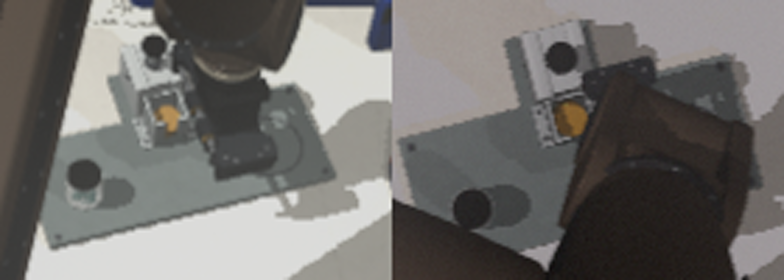

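The gripper hides the blank in both views. I'll finish the stroke and then look from the far side.

Request:
carry_out --pt "-0.003 0 0 0 0.16" --pt "-0.007 -0.0005 0 0 0.16" --pt "-0.012 -0.001 0 0 0.16" --pt "-0.017 -0.001 0 0 0.16" --pt "-0.022 -0.0015 0 0 0.16" --pt "-0.027 -0.002 0 0 0.16" --pt "-0.032 -0.002 0 0 0.16" --pt "-0.036 -0.0025 0 0 0.16" --pt "-0.039 -0.0025 0 0 0.16" --pt "-0.04 -0.0025 0 0 0.16" --pt "-0.04 -0.0025 0 0 0.16" --pt "-0.03 -0.0025 0 0 0.16" --pt "-0.01 -0.0025 0 0 0.16" --pt "-0.01 -0.0025 -0.03 0 0.16" --pt "-0.01 -0.0025 -0.09 0 0.16" --pt "-0.04 -0.0025 -0.145 0 0.16" --pt "-0.1 -0.0025 -0.145 0 0.16" --pt "-0.13 -0.0025 -0.145 0 0.16" --pt "-0.13 -0.0025 -0.145 0 0.16" --pt "-0.13 -0.0025 -0.145 0 0.16"

```text
t: 12.42
eef_pos: [551.0, -281.4, 349.3]
tcp_rot: [-3.141, -0.001, 1.817]
ft_force: [0.6, 0.5, 0.1]
opening: 0.159
grip_force: 0.0
```

```bash
python3 - <<'E'
from h import *
s=env.state();print(s["eef_pos"],s["tcp_rot"]);np.save("pics/w3pose.npy",np.r_[s["eef_pos"],s["tcp_rot"]])
snap("wrist","w3")
E
```

```text
[ 550.95428654 -281.43041688  349.34051461] [-3.14085788e+00 -1.12483476e-03  1.81684380e+00]
```

View pics/w3.png

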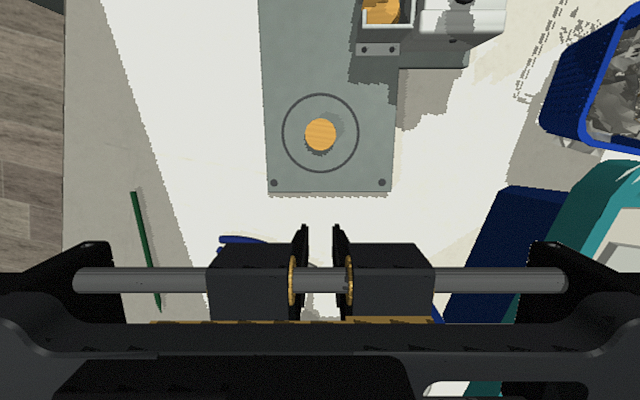

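The blank (320,135) sits almost at the ring's centre (320,132), well inside it and flat. The arm is clear of everything.

```bash
python3 -c "
from cell import env; print(env.job_done())"
```

```text
the job is handed in; nothing more can be done
None
```

I pressed the plunger fully down once, which fed out one blank, and pushed it flat to within about 4 mm of the ring's centre by the last wrist picture. The arm is clear and the job is handed in; no verdict was returned.

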